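# Open the larger bayonet filter holder

## Robot

A 6-joint arm with a two-finger parallel gripper is mounted at the origin on the work surface; the furniture and walls round the work are solid. World frame = base frame: x ahead of the robot, y to its left, z up, the work surface at z = 0. Lengths are in m, angles in rad, forces in N, time in s.
With the tool pointing down it reaches from about 0.35 to 0.85 m from the base axis. Payload 8.1 kg.
Tool frame: the origin (TCP) lies between the finger pads; the fingertips stand 14 mm ahead of it and the grasp point (between the pads) lies 5 mm behind it; z points along the fingers, y is the direction in which the jaws open and shut (so a half turn about z gives the same grasp; the last joint's range is limited). The gripper opens to 93 mm and grips with 3 to 60 N. Pads are 15 mm wide; open, the fingers measure 128 mm over their backs; the gripper's body (75 mm by 188 mm) begins 65 mm behind the grasp point.
Start: joints at [-1.304, 0.13, 1.488, -0, 1.523, -0.085], TCP at [0.207, -0.563, 0.233] pointing down, gripper open.
Joint ranges: [-2.96, 2.96], [-0.89, 2.26], [0.02, 2.5], [-1.34, 4.48], [0, 2.73], [-2.66, 2.66]. Speed limits (rad/s): [2.39, 2.39, 2.79, 3.14, 3.14, 3.14].

## Interface

Orientations are given as a rotation vector (axis times angle).
In Python, from plant import robot gives the robot as it stands.
- The arm moves only by the tool step_arm, never from a script. Its argument "targets" is a list of rows, each an object of numbers: "tx", "ty", "tz": the shift along the tool's x, y, z in mm; "ax", "ay", "az": the turn, a rotation vector about the tool's x, y, z in rad; "grip": the closure in counts, from 0 (fully open) to 255 (shut). In form: [{"tx": .., "ty": .., "tz": .., "ax": .., "ay": .., "az": .., "grip": ..}, ...]. A call has 1 to 20 rows; each row shifts and turns the commanded pose from where the row before left it, along the tool's axes as they then stand; what a row does not reach is not made up. A row lasts 1/10 s, in which the tool goes at most 50 mm and 8.59 degrees, less where a joint would pass 70% of its speed; a pose out of reach is approached as far as the arm can. A call with a gripper value outside its range is refused whole. The fingers move at their own pace and stop on an object; "squeeze" is the grip in N (left out, the last holds). Time passes only in rows, so rows that do not move let the fingers close. It gives the time, the measured TCP pose, the force and the opening at its end, in the units of the state.
- robot.read_state(): the state, without advancing time (a new reading comes with each control period).
- robot.read_camera(name): name is "scene" or "top" or "wrist"; returns a dict with "frame" (420x560x3 uint8, blue, green, red), "fx", "fy", "cx", "cy" (pixels), "k1" (the pictures are not rectified: a ray, as slopes to the right and down, at radius r is drawn at 1 + k1 r^2 times it, then the intrinsics apply), "R" (3x3) and "t" (3): a world point X has camera coordinates R X + t. Camera axes: x right, y down, z forward; pixel columns grow to the right and rows downward; lengths in m; the calibration is good to about 2 mm. A picture is of the moment at which its call begins. There is no depth.
- robot.close_job(): hands the job in, once; it reports no verdict.
The state is a dict: "t": time; "q": joint angles; "dq": joint speeds; "joint_torque": joint torques, N m; "tool_pos": TCP position; "orientation": TCP orientation; "force": force on the tool from outside, world axes, zero at the start; "wrist_torque": the same for the moment, N m; "opening": finger opening in m.
Only numpy, scipy, OpenCV 4.12 (cv2) and the standard library are available. Lean on these libraries where they do the work, as an engineer would, in place of code of your own. Each camera call takes 0.05 s, during which the arm holds its last target.

## Task

Open the larger of the two air-line filter holders: press its cover down against the spring, turn it a quarter turn anticlockwise (seen from above) to free it from its lugs, and lift it off. Lay the cover gently on the black rubber mat, wholly on it, with its grip bar up, and leave the small holder's cover as it is.

Things in the scene. Friction and masses are not known exactly. Their poses are not given: they have to be found in the camera images.
- large_cover: Loose dark steel cover of the larger holder, 0.3 kg. Origin: on the axis, at its underside; z up, x along ears and grip bar. Above the origin: spigot 57 mm across, 0 to 14 mm; disc 74 mm across and two 14 mm wide ears reaching 47 mm from the axis, 14 to 20 mm; grip bar 64 x 14 mm, 20 to 46 mm. Spring: 8 to 12 N. Pressed 6 mm it clears the notches; 9 mm is the bottom stop.
- large_holder: Larger round aluminium filter holder, fixed. Origin: axis at the bench; rim (110 mm across) at z = 80 mm. Hooked lugs at +x and -x, to z = 100 mm, 40 to 55 mm from the axis. The locked cover shares its axes, origin 75 mm up. Held pressed, the cover turns anticlockwise only; its ears are clear of the lugs from 60 to 130 degrees; then it lifts straight up, out of the bore after 12 mm.
- small_holder: Smaller aluminium filter holder of the same form, fixed to the bench: head 88 mm in diameter, rim 58 mm and lugs 78 mm above the bench. Origin: on its axis at the bench; z up. Keep the arm clear of the fixed monitor at the far left: an upright screen from x 0.77, y 0.17 m to x 0.62, y 0.63 m, from 0.1 to 0.42 m above the bench.
- small_cover: Cover of the smaller holder, same form, not to be touched: disc 52 mm in diameter, grip bar 42 mm long, its top about 99 mm above the bench. Origin: centre of its underside, about 53 mm above the bench.
- mat: Black rubber mat, 180 x 180 x 4 mm, flat and fixed on the bench. Origin: centre of its underside; x and y along its sides. A cover lying on it has its origin 4 mm above the bench.
- cover_ear (a point): Outer end of one ear of the large cover: 47 mm along the cover's +x from its axis, 17 mm above its underside. Anticlockwise turning carries it from the holder's +x towards its +y.
Mind the look-alikes: they are no part of the job. Leave any brown or orange look-alike of the large_cover alone.

How it is judged:
On the way, in this order (a step that is already met when the one before it is completed fails the run):
1. the large cover is pressed down about 4 mm while its ears are still in the notches (z of large_cover in the frame of large_holder below 0.0715 m and angle between the x axis of large_cover and the x axis of large_holder, either way round below 0.25 rad and horizontal distance between large_cover and large_holder below 0.01 m), for 0.05 s.
2. the large cover, still in its holder, is turned at least 45 degrees anticlockwise (y of cover_ear in the frame of large_holder above 0.033 m and z of large_cover in the frame of large_holder below 0.082 m and horizontal distance between large_cover and large_holder below 0.01 m), for 0.05 s.
At the end, for the whole second after the job is handed in: The large cover lies flat on the mat, grip bar up (within 9 degrees), its centre within 70 mm of the mat's centre, released and at rest; the small cover is still in its holder, moved less than 10 mm (horizontal distance between large_cover and mat below 0.07 m and height (world z) of large_cover below 0.012 m and angle between large_cover's own z axis and vertical below 0.15 rad and linear speed of large_cover below 0.02 m/s and distance of small_cover from where it was at the start of the episode below 0.01 m); the robot touches nothing.
It fails at once if the small cover is moved 10 mm or turned more than 12 degrees (distance of small_cover from where it was at the start of the episode above 0.01 m or angle between the x axis of small_cover and the x axis of small_holder, either way round above 0.21 rad).
It fails at once if the large cover is dropped or thrown (faster than 0.8 m/s while not held, away from its holder) (linear speed of large_cover above 0.8 m/s and contact force between the fingers and large_cover below 0.3 N and horizontal distance between large_cover and large_holder above 0.08 m).
It also fails if it takes over 48 s, if anything falls off the work surface, if the arm or the gripper's body presses on something with over 40 N, if the wrist force passes 120 N, or if a joint passes its speed limit or range.

## Working session

There is one attempt and no reset: what is moved stays moved. The work goes in short steps, Python scripts to look and compute and a tool call to move; the robot and the scene stay as the last step left them, time stands still between calls to the robot, and variables do not carry over. Pictures are saved under pics/ and viewed, and the job is handed in when it is done.

Besides the shell and the picture viewer there is one more tool, called after "Call:" by a JSON object that holds its "api" and its "payload", one argument or row to a line. step_arm: Moves the arm, as the interface text tells. Its arguments: {"type":"object","properties":{"targets":{"type":"array"},"squeeze":{"type":"number"}},"required":["targets"]}

```bash
ls; mkdir -p pics; python3 - <<'E'
from plant import robot
import cv2, pickle
d={}
for n in ["scene","top","wrist"]:
    c=robot.read_camera(n); d[n]=c; cv2.imwrite(f"pics/{n}0.png",c["frame"])
    print(n,c["fx"],c["cx"],c["cy"],c["k1"],-c["R"].T@c["t"])
pickle.dump(d,open("cams0.pkl","wb"))
print(robot.read_state())
E
```

```text
pics
scene 413.1228495705186 282.9942471035389 212.78961431670334 -0.0777740442951267 [0.0623388  0.61480886 0.71273526]
top 390.68651258301355 284.0185248123692 211.9284919384666 -0.07739251199807255 [ 0.36078928 -0.00313095  1.0893377 ]
wrist 364.1768725484996 281.3642414864506 213.20081646793867 0.03335185948853236 [ 0.27710365 -0.53610866  0.38393133]
{'t': 0.15, 'q': array([-1.30439811e+00,  1.30979081e-01,  1.48902335e+00,  2.90703113e-05,
        1.52301401e+00, -8.53725118e-02]), 'dq': array([-0.00083216, -0.00164939, -0.0020251 ,  0.00015128, -0.0011183 ,
        0.00123681]), 'joint_torque': array([ 7.82352599e-04, -5.60478294e+01, -4.92334199e+01,  7.68637354e-02,
        3.06714827e-02, -8.04982210e-05]), 'tool_pos': array([ 0.20667183, -0.56283479,  0.23183673]), 'orientation': array([-3.09172589e+00, -5.49464855e-01,  1.56659773e-04]), 'force': array([ 0.27122122,  0.11667154, -0.8521928 ]), 'wrist_torque': array([ 0.04699793,  0.02934431, -0.00617629]), 'opening': 0.09279433368521993}
```

View pics/top0.png

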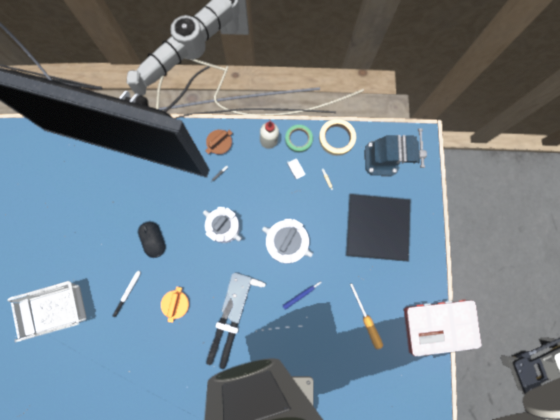

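View pics/scene0.png

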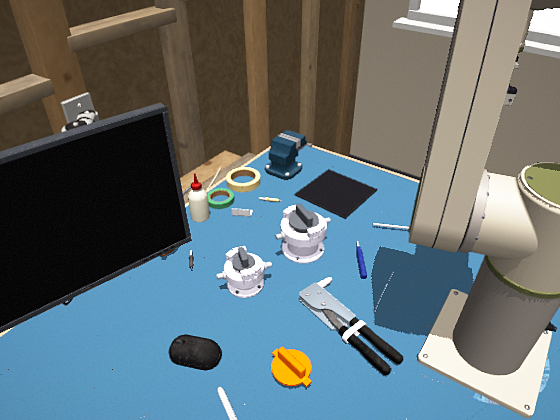

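View pics/wrist0.png

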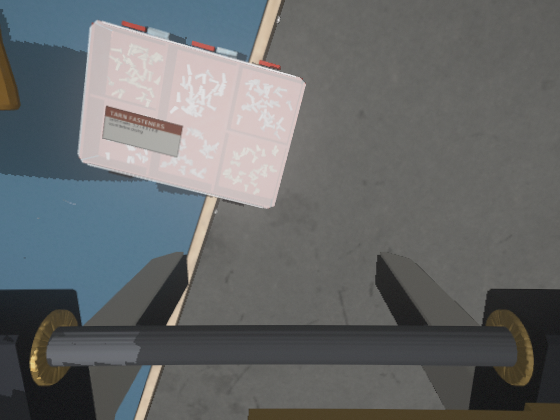

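Candidates in the top view: the dark cover in the larger holder at (288,240), the dark cover in the smaller holder at (221,224), a brown look-alike at (219,142) and an orange one at (175,305). The dark cover in the bigger white holder at (288,240) fits; I'll confirm it in an enlarged crop.

```bash
cat > h.py <<'E'
import numpy as np, cv2, pickle
def K(c): return np.array([[c["fx"],0,c["cx"]],[0,c["fy"],c["cy"]],[0,0,1.]])
def proj(c,X):
    X=np.atleast_2d(X)@c["R"].T+c["t"]; s=X[:,:2]/X[:,2:]; r2=(s**2).sum(1,keepdims=True)
    s=s*(1+c["k1"]*r2); return s*[c["fx"],c["fy"]]+[c["cx"],c["cy"]]
def ray(c,uv):
    # k1 model; note drawn = (1+k1 r^2) with r of undistorted
    d=np.array([c["k1"],0,0,0.])
    s=cv2.undistortPoints(np.array(uv,float).reshape(-1,1,2),K(c),d).reshape(-1,2)
    v=np.c_[s,np.ones(len(s))]@c["R"]
    return -c["R"].T@c["t"],v
def onz(c,uv,z):
    o,v=ray(c,uv); z=np.broadcast_to(z,(len(v),)); return o+v*((z-o[2])/v[:,2])[:,None]
def crop(im,x0,y0,x1,y1,k): return cv2.resize(im[y0:y1,x0:x1],None,fx=k,fy=k,interpolation=cv2.INTER_CUBIC)
E
python3 - <<'E'
from h import *
d=pickle.load(open("cams0.pkl","rb"))
cv2.imwrite("pics/topc.png",crop(d["top"]["frame"],190,190,320,280,6))
cv2.imwrite("pics/scc.png",crop(d["scene"]["frame"],210,170,390,305,4))
c=d["top"]
print(onz(c,[(288,240)],.08),onz(c,[(221,224)],.058))
print(onz(c,[(350,195),(411,199),(408,260),(347,255)],.004))
E
```

```text
[[ 0.46530805 -0.03902605  0.08      ]] [[0.50797684 0.13889088 0.058     ]]
[[ 0.6043879  -0.21838584  0.004     ]
 [ 0.595592   -0.39633498  0.004     ]
 [ 0.42024392 -0.37969506  0.004     ]
 [ 0.43305191 -0.20666069  0.004     ]]
```

View pics/topc.png

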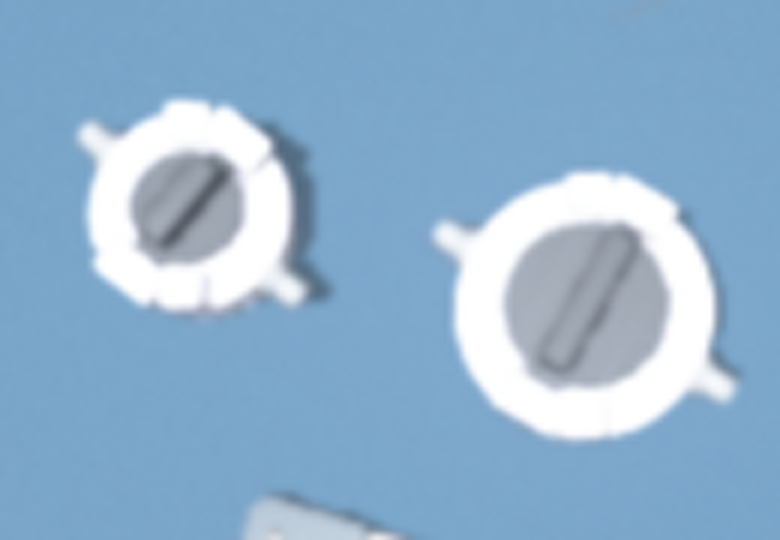

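View pics/scc.png

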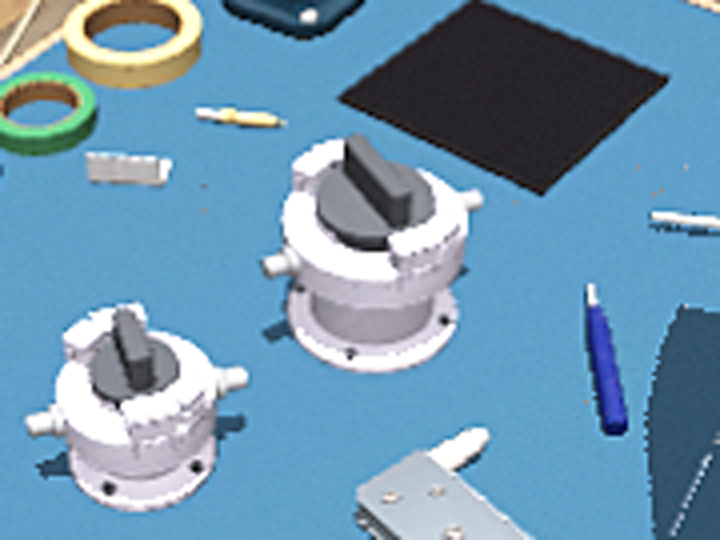

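```bash
python3 - <<'E'
from h import *
from scipy.spatial.transform import Rotation as Ro
d=pickle.load(open("cams0.pkl","rb"))
c=d["wrist"]; print("wrist optical axis",c["R"][2])
o=np.array([.2067,-.5628,.2318]);R=Ro.from_rotvec([-3.0917,-.54946,0]).as_matrix()
print("tool R\n",R.round(3)); print("cam in tool",R.T@(-c["R"].T@c["t"]-o), "axis in tool",R.T@c["R"][2])
t=d["top"]
p=lambda u,v:(u/6+190-5/12,v/6+190-5/12)
bar=onz(t,[p(603,230),p(638,230),p(578,362),p(540,362)],.121)
print(bar, bar.mean(0))
a=(bar[0]+bar[1]-bar[2]-bar[3])/2; print("len",np.linalg.norm(a),np.degrees(np.arctan2(a[1],a[0])))
print("disc",onz(t,[p(587,305)],.095),"rim",onz(t,[p(585,306)],.09))
a=onz(t,[p(450,238),p(722,382)],.06);print("stub dir",a,np.degrees(np.arctan2(*(a[0]-a[1])[[1,0]])))
E
```

```text
wrist optical axis [-0.25580413 -0.09205349 -0.96233591]
tool R
 [[ 0.939  0.345 -0.   ]
 [ 0.345 -0.939  0.001]
 [ 0.    -0.001 -1.   ]]
cam in tool [ 0.07532772 -0.00101537 -0.15211097] axis in tool [-2.72101372e-01 -3.52204726e-04  9.62268528e-01]
[[ 0.4914464  -0.04254498  0.121     ]
 [ 0.49163437 -0.05715159  0.121     ]
 [ 0.43634365 -0.03259731  0.121     ]
 [ 0.43616209 -0.01690774  0.121     ]] [ 0.46389663 -0.03730041  0.121     ]
len 0.06071660548934826 -24.413948242693017
disc [[ 0.46266883 -0.03701024  0.095     ]] rim [[ 0.46274158 -0.03632806  0.09      ]]
stub dir [[ 0.49522166  0.02263993  0.06      ]
 [ 0.4330168  -0.09779725  0.06      ]] 62.68400129148821
```

Call:
{"api": "step_arm", "payload": {
  "targets": [
    {"az": 0.115},
    {"az": 0.115},
    {"az": 0.115},
    {"az": 0.115},
    {"az": 0.115},
    {"az": 0.115},
    {"az": 0.115},
    {"ty": -20},
    {"ty": -35},
    {"ty": -45},
    {"ty": -45},
    {"ty": -45},
    {"ty": -45},
    {"ty": -45},
    {"ty": -45},
    {"ty": -45},
    {"ty": -45},
    {"ty": -45},
    {"ty": -45},
    {"ty": -40}
  ]
}}

```text
schema error: expected keys tx, ty, tz, ax, ay, az, grip
```

Call:
{"api": "step_arm", "payload": {
  "targets": [
    {"ty": -30},
    {"ty": -10},
    {"ty": 0},
    {"ty": 0}
  ]
}}

```text
schema error: expected keys tx, ty, tz, ax, ay, az, grip
```

```bash
python3 - <<'E'
from plant import robot
from h import *
c=robot.read_camera("wrist"); pickle.dump(c,open("w1.pkl","wb")); s=robot.read_state();print(s["t"],s["tool_pos"],s["orientation"],s["q"],s["force"])
cv2.imwrite("pics/w1.png",c["frame"])
E
```

```text
0.2 [ 0.20669248 -0.56292616  0.23198982] [-3.09198123e+00 -5.49591459e-01  1.82383111e-04] [-1.30438005e+00  1.30902326e-01  1.48882811e+00 -1.20183365e-05
  1.52301505e+00 -8.54033956e-02] [-0.24779181 -0.12173475 -0.29974374]
```

View pics/w1.png

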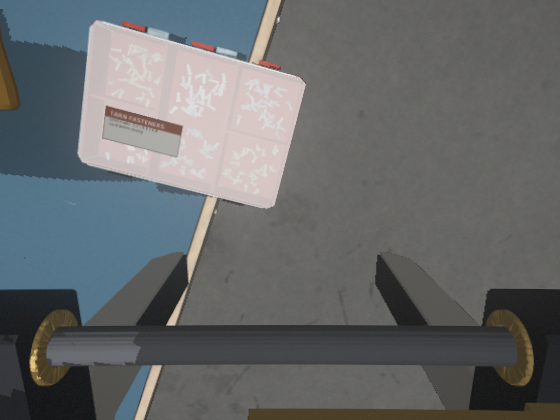

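All seven keys are required, so those two calls were refused; the wrist picture still shows the start view. I'll resend with every key filled in.

Call:
{"api": "step_arm", "payload": {
  "targets": [
    {"tx": 0, "ty": 0, "tz": 0, "ax": 0, "ay": 0, "az": 0.115, "grip": 0},
    {"tx": 0, "ty": 0, "tz": 0, "ax": 0, "ay": 0, "az": 0.115, "grip": 0},
    {"tx": 0, "ty": 0, "tz": 0, "ax": 0, "ay": 0, "az": 0.115, "grip": 0},
    {"tx": 0, "ty": 0, "tz": 0, "ax": 0, "ay": 0, "az": 0.115, "grip": 0},
    {"tx": 0, "ty": 0, "tz": 0, "ax": 0, "ay": 0, "az": 0.115, "grip": 0},
    {"tx": 0, "ty": 0, "tz": 0, "ax": 0, "ay": 0, "az": 0.115, "grip": 0},
    {"tx": 0, "ty": 0, "tz": 0, "ax": 0, "ay": 0, "az": 0.115, "grip": 0},
    {"tx": 0, "ty": -20, "tz": 0, "ax": 0, "ay": 0, "az": 0, "grip": 0},
    {"tx": 0, "ty": -35, "tz": 0, "ax": 0, "ay": 0, "az": 0, "grip": 0},
    {"tx": 0, "ty": -45, "tz": 0, "ax": 0, "ay": 0, "az": 0, "grip": 0},
    {"tx": 0, "ty": -45, "tz": 0, "ax": 0, "ay": 0, "az": 0, "grip": 0},
    {"tx": 0, "ty": -45, "tz": 0, "ax": 0, "ay": 0, "az": 0, "grip": 0},
    {"tx": 0, "ty": -45, "tz": 0, "ax": 0, "ay": 0, "az": 0, "grip": 0},
    {"tx": 0, "ty": -45, "tz": 0, "ax": 0, "ay": 0, "az": 0, "grip": 0},
    {"tx": 0, "ty": -45, "tz": 0, "ax": 0, "ay": 0, "az": 0, "grip": 0},
    {"tx": 0, "ty": -45, "tz": 0, "ax": 0, "ay": 0, "az": 0, "grip": 0},
    {"tx": 0, "ty": -45, "tz": 0, "ax": 0, "ay": 0, "az": 0, "grip": 0}
  ]
}}

```text
t: 1.9
tool_pos: [0.3889, -0.1884, 0.2327]
orientation: [3.061, -0.706, 0.001]
force: [1.6, -0.3, -0.3]
opening: 0.0936
```

Call:
{"api": "step_arm", "payload": {
  "targets": [
    {"tx": 0, "ty": -45, "tz": 0, "ax": 0, "ay": 0, "az": 0, "grip": 0},
    {"tx": 0, "ty": -45, "tz": 0, "ax": 0, "ay": 0, "az": 0, "grip": 0},
    {"tx": 0, "ty": -40, "tz": 0, "ax": 0, "ay": 0, "az": 0, "grip": 0},
    {"tx": 0, "ty": -25, "tz": 0, "ax": 0, "ay": 0, "az": 0, "grip": 0},
    {"tx": 0, "ty": -15, "tz": 0, "ax": 0, "ay": 0, "az": 0, "grip": 0},
    {"tx": 0, "ty": 0, "tz": 0, "ax": 0, "ay": 0, "az": 0, "grip": 0},
    {"tx": 0, "ty": 0, "tz": 0, "ax": 0, "ay": 0, "az": 0, "grip": 0}
  ]
}}

```text
t: 2.6
tool_pos: [0.4627, -0.0374, 0.2324]
orientation: [3.061, -0.704, -0.001]
force: [-0.3, 0.3, 0.4]
opening: 0.0929
```

```bash
python3 - <<'E'
from plant import robot
from h import *
c=robot.read_camera("wrist"); pickle.dump(c,open("w1.pkl","wb")); s=robot.read_state();print(s["t"],s["tool_pos"],s["orientation"],s["q"],s["force"])
cv2.imwrite("pics/w2.png",c["frame"])
E
```

```text
2.65 [ 0.46261673 -0.03782581  0.23251178] [ 3.06089146e+00 -7.05769349e-01 -5.16623046e-04] [-1.91818590e-01 -2.45044680e-01  1.84952990e+00 -3.76449503e-04
  1.53744967e+00  1.83222188e+00] [ 1.02357144  0.42798363 -0.16609115]
```

View pics/w2.png

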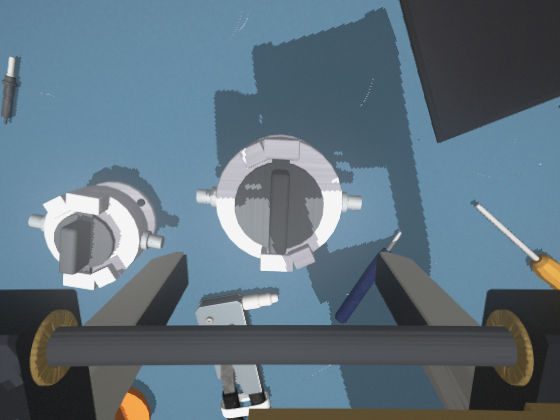

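The wrist view shows the large cover centred at (280,205) with its bar nearly upright, the small holder at left (90,240), and the mat at upper right. Now I'll measure the bar enlarged.

```bash
python3 - <<'E'
from h import *
c=pickle.load(open("w1.pkl","rb"))
cv2.imwrite("pics/w2c.png",crop(c["frame"],190,125,370,280,4))
E
```

```text
(no output)
```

View pics/w2c.png

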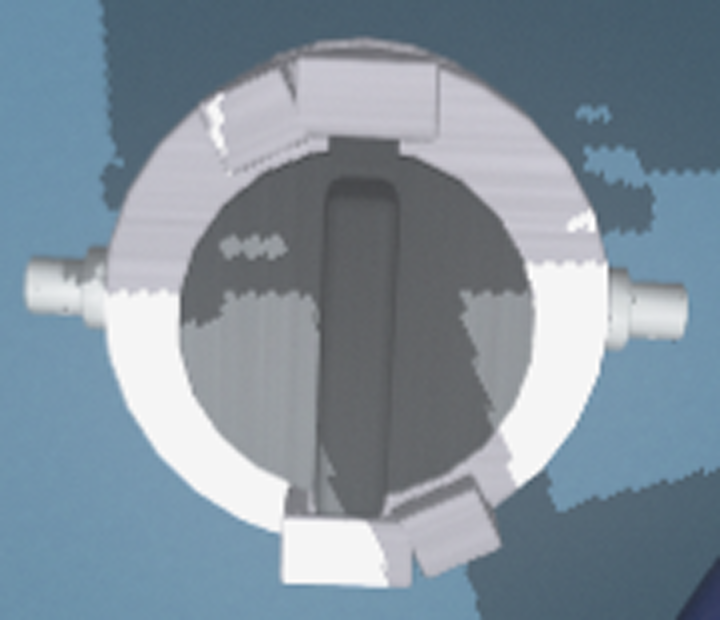

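```bash
python3 - <<'E'
from h import *
c=pickle.load(open("w1.pkl","rb"))
p=lambda u,v:(u/4+190-.375,v/4+125-.375)
P=onz(c,[p(331,200),p(398,200),p(385,515),p(327,515)],.121);print(P,np.linalg.norm(P[0]-P[1]),np.linalg.norm(P[2]-P[3]))
a=(P[0]+P[1]-P[2]-P[3])/2; print(P.mean(0),"len",np.linalg.norm(a),np.degrees(np.arctan2(a[1],a[0])))
D=onz(c,[p(180,315),p(535,315)],.095);print("disc",D.mean(0),np.linalg.norm(D[0]-D[1]))
S=onz(c,[p(40,285),p(675,308)],.065);print("stub",np.degrees(np.arctan2(*(S[0]-S[1])[[1,0]]))-90)
# overlay model
X=np.array([.4627,-.0372])
for dy in (-24.5,-25.5,-26.5,-27.5):
  a=np.radians(dy);Rz=np.array([[np.cos(a),-np.sin(a)],[np.sin(a),np.cos(a)]])
  im=crop(c["frame"],190,125,370,280,4)
  th=np.linspace(0,2*np.pi,73)
  for r,z in ((.037,.095),(.055,.08)):
    q=proj(c,np.c_[X+r*np.c_[np.cos(th),np.sin(th)],np.full(73,z)])
    cv2.polylines(im,[((q-[190,125])*4+1.5).astype(int)],1,(0,0,255),1)
  b=np.array([[.032,.007],[.032,-.007],[-.032,-.007],[-.032,.007]])@Rz.T+X
  for z,col in((.121,(0,255,0)),(.095,(255,255,0))):
    q=proj(c,np.c_[b,np.full(4,z)]);cv2.polylines(im,[((q-[190,125])*4+1.5).astype(int)],1,col,1)
  cv2.imwrite(f"pics/o{-dy}.png",im)
E
```

```text
[[ 0.49220483 -0.0438378   0.121     ]
 [ 0.48685603 -0.05483645  0.121     ]
 [ 0.43232762 -0.02591953  0.121     ]
 [ 0.4372527  -0.01579888  0.121     ]] 0.012230285279614625 0.011255403483859621
[ 0.46216029 -0.03509817  0.121     ] len 0.0617048550457196 -27.48512862300715
disc [ 0.46475618 -0.03566588  0.095     ] 0.07276095302050761
stub -28.068988545599808
```

View pics/o26.5.png

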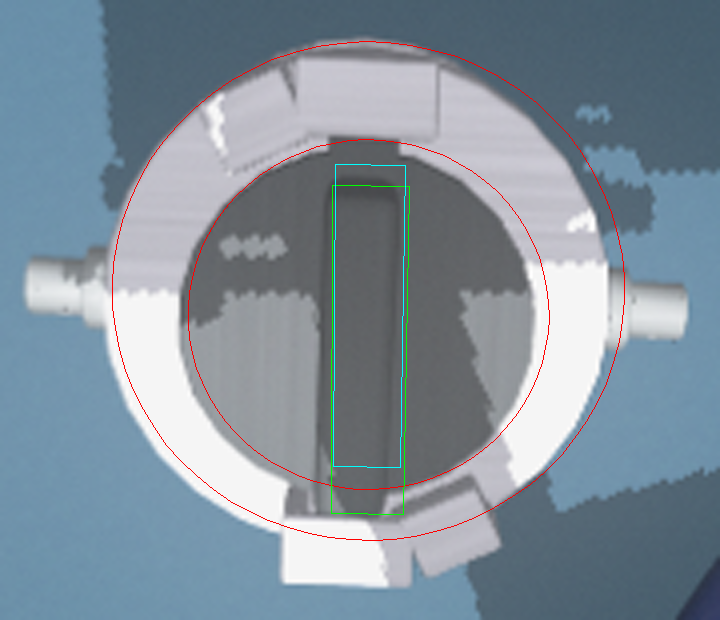

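Call:
{"api": "step_arm", "payload": {
  "targets": [
    {"tx": 0, "ty": -2, "tz": 20, "ax": 0, "ay": 0, "az": 0.028, "grip": 0},
    {"tx": 0, "ty": 0, "tz": 30, "ax": 0, "ay": 0, "az": 0, "grip": 0},
    {"tx": 0, "ty": 0, "tz": 30, "ax": 0, "ay": 0, "az": 0, "grip": 0},
    {"tx": 0, "ty": 0, "tz": 20, "ax": 0, "ay": 0, "az": 0, "grip": 0},
    {"tx": 0, "ty": 0, "tz": 13, "ax": 0, "ay": 0, "az": 0, "grip": 0},
    {"tx": 0, "ty": 0, "tz": 8, "ax": 0, "ay": 0, "az": 0, "grip": 0},
    {"tx": 0, "ty": 0, "tz": 0, "ax": 0, "ay": 0, "az": 0, "grip": 0},
    {"tx": 0, "ty": 0, "tz": 0, "ax": 0, "ay": 0, "az": 0, "grip": 0}
  ]
}}

```text
t: 3.45
tool_pos: [0.4644, -0.0358, 0.1126]
orientation: [-3.051, 0.749, -0.002]
force: [0.1, -1.1, 0.8]
opening: 0.0926
```

```bash
python3 - <<'E'
from plant import robot
from h import *
c=robot.read_camera("wrist"); s=robot.read_state();print(s["t"],s["tool_pos"],s["orientation"],s["force"])
cv2.imwrite("pics/w3.png",c["frame"])
E
```

```text
3.5 [ 0.4646576  -0.03581008  0.1129011 ] [-3.05092107  0.7488881  -0.00307195] [-0.16904327 -0.11072251  0.04341734]
```

View pics/w3.png

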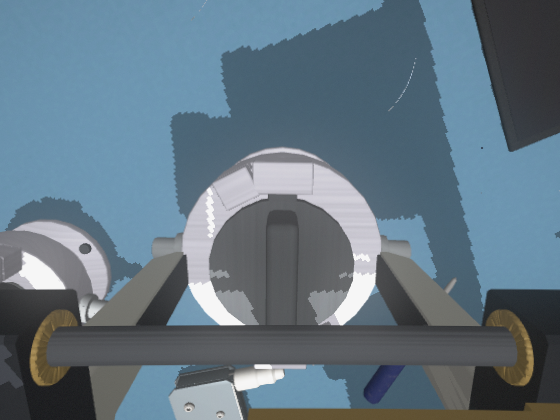

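The bar sits midway between the fingers, at column 282 against finger edges at 187 and 378. I'll lower 2 mm and close.

Call:
{"api": "step_arm", "payload": {
  "targets": [
    {"tx": 0, "ty": 0, "tz": 2, "ax": 0, "ay": 0, "az": 0, "grip": 0},
    {"tx": 0, "ty": 0, "tz": 0, "ax": 0, "ay": 0, "az": 0, "grip": 255},
    {"tx": 0, "ty": 0, "tz": 0, "ax": 0, "ay": 0, "az": 0, "grip": 255},
    {"tx": 0, "ty": 0, "tz": 0, "ax": 0, "ay": 0, "az": 0, "grip": 255},
    {"tx": 0, "ty": 0, "tz": 0, "ax": 0, "ay": 0, "az": 0, "grip": 255},
    {"tx": 0, "ty": 0, "tz": 0, "ax": 0, "ay": 0, "az": 0, "grip": 255},
    {"tx": 0, "ty": 0, "tz": 0, "ax": 0, "ay": 0, "az": 0, "grip": 255},
    {"tx": 0, "ty": 0, "tz": 0, "ax": 0, "ay": 0, "az": 0, "grip": 255},
    {"tx": 0, "ty": 0, "tz": 0, "ax": 0, "ay": 0, "az": 0, "grip": 255},
    {"tx": 0, "ty": 0, "tz": 0, "ax": 0, "ay": 0, "az": 0, "grip": 255},
    {"tx": 0, "ty": 0, "tz": 0, "ax": 0, "ay": 0, "az": 0, "grip": 255},
    {"tx": 0, "ty": 0, "tz": 0, "ax": 0, "ay": 0, "az": 0, "grip": 255}
  ],
  "squeeze": 40
}}

```text
t: 4.7
tool_pos: [0.4638, -0.0355, 0.1096]
orientation: [-3.051, 0.749, -0.0]
force: [-0.4, -0.1, -0.2]
opening: 0.0138
```

Gripped at 13.8 mm, which matches the 14 mm bar, with no side force. Now the press.

Call:
{"api": "step_arm", "payload": {
  "targets": [
    {"tx": 0, "ty": 0, "tz": 2, "ax": 0, "ay": 0, "az": 0, "grip": 255},
    {"tx": 0, "ty": 0, "tz": 2, "ax": 0, "ay": 0, "az": 0, "grip": 255},
    {"tx": 0, "ty": 0, "tz": 2, "ax": 0, "ay": 0, "az": 0, "grip": 255},
    {"tx": 0, "ty": 0, "tz": 1.5, "ax": 0, "ay": 0, "az": 0, "grip": 255},
    {"tx": 0, "ty": 0, "tz": 0, "ax": 0, "ay": 0, "az": 0, "grip": 255},
    {"tx": 0, "ty": 0, "tz": 0, "ax": 0, "ay": 0, "az": 0, "grip": 255}
  ]
}}

```text
t: 5.3
tool_pos: [0.4639, -0.0355, 0.1027]
orientation: [-3.051, 0.749, -0.0]
force: [-4.7, 1.2, 6.8]
opening: 0.0137
```

Call:
{"api": "step_arm", "payload": {
  "targets": [
    {"tx": 0, "ty": 0, "tz": 1, "ax": 0, "ay": 0, "az": 0, "grip": 255},
    {"tx": 0, "ty": 0, "tz": 0, "ax": 0, "ay": 0, "az": 0, "grip": 255}
  ]
}}

```text
t: 5.5
tool_pos: [0.4639, -0.0355, 0.1017]
orientation: [-3.051, 0.749, -0.0]
force: [-4.4, 2.1, 9.3]
opening: 0.0142
```

```bash
python3 - <<'E'
from plant import robot
from h import *
c=robot.read_camera("scene"); s=robot.read_state();print(s["t"],s["tool_pos"],s["force"],s["wrist_torque"])
cv2.imwrite("pics/s1.png",crop(c["frame"],230,130,380,280,4))
E
```

```text
5.55 [ 0.46390778 -0.03547499  0.10177718] [-3.58400974  0.24711486  8.41766671] [ 0.20957976  0.79767392 -0.03491167]
```

View pics/s1.png

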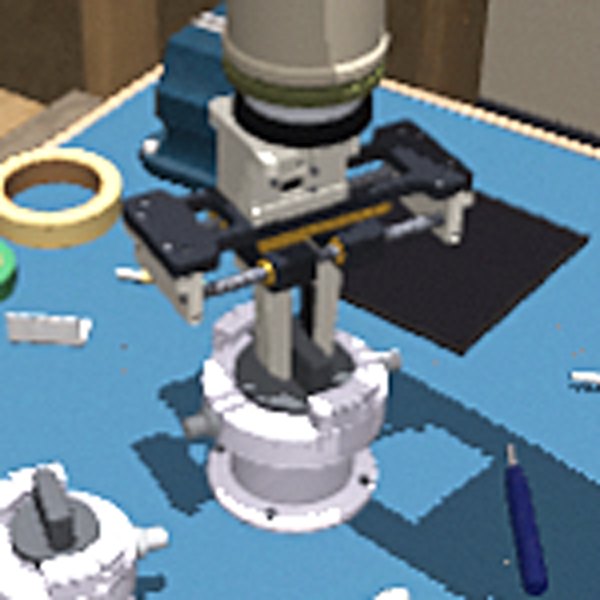

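The cover is down about 8 mm with 8–9 N of spring force. Turn anticlockwise means −az; a first 27°, then a check.

Call:
{"api": "step_arm", "payload": {
  "targets": [
    {"tx": 0, "ty": 0, "tz": 0, "ax": 0, "ay": 0, "az": -0.08, "grip": 255},
    {"tx": 0, "ty": 0, "tz": 0, "ax": 0, "ay": 0, "az": -0.1, "grip": 255},
    {"tx": 0, "ty": 0, "tz": 0, "ax": 0, "ay": 0, "az": -0.1, "grip": 255},
    {"tx": 0, "ty": 0, "tz": 0, "ax": 0, "ay": 0, "az": -0.1, "grip": 255},
    {"tx": 0, "ty": 0, "tz": 0, "ax": 0, "ay": 0, "az": -0.1, "grip": 255}
  ]
}}

```text
t: 6.05
tool_pos: [0.4651, -0.0357, 0.1025]
orientation: [3.141, 0.004, 0.005]
force: [0.5, 0.6, 8.1]
opening: 0.0139
```

```bash
python3 - <<'E'
from plant import robot
s=robot.read_state();print(s["t"],s["tool_pos"],s["orientation"],s["force"],s["wrist_torque"],s["q"])
E
```

```text
6.05 [ 0.46511601 -0.03565021  0.10247107] [3.14125204 0.00440362 0.00463407] [0.53375039 0.5955321  8.11961826] [ 0.16310381  0.12859344 -0.13834658] [-1.86653216e-01 -1.35438483e-01  1.99744370e+00  2.33389260e-04
  1.27662654e+00  1.38127204e+00]
```

It turns freely with low moment. Continuing to about 92°.

Call:
{"api": "step_arm", "payload": {
  "targets": [
    {"tx": 0, "ty": 0, "tz": 0, "ax": 0, "ay": 0, "az": -0.1, "grip": 255},
    {"tx": 0, "ty": 0, "tz": 0, "ax": 0, "ay": 0, "az": -0.12, "grip": 255},
    {"tx": 0, "ty": 0, "tz": 0, "ax": 0, "ay": 0, "az": -0.12, "grip": 255},
    {"tx": 0, "ty": 0, "tz": 0, "ax": 0, "ay": 0, "az": -0.12, "grip": 255},
    {"tx": 0, "ty": 0, "tz": 0, "ax": 0, "ay": 0, "az": -0.12, "grip": 255},
    {"tx": 0, "ty": 0, "tz": 0, "ax": 0, "ay": 0, "az": -0.12, "grip": 255},
    {"tx": 0, "ty": 0, "tz": 0, "ax": 0, "ay": 0, "az": -0.12, "grip": 255},
    {"tx": 0, "ty": 0, "tz": 0, "ax": 0, "ay": 0, "az": -0.12, "grip": 255},
    {"tx": 0, "ty": 0, "tz": 0, "ax": 0, "ay": 0, "az": -0.12, "grip": 255},
    {"tx": 0, "ty": 0, "tz": 0, "ax": 0, "ay": 0, "az": -0.06, "grip": 255},
    {"tx": 0, "ty": 0, "tz": 0, "ax": 0, "ay": 0, "az": 0, "grip": 255},
    {"tx": 0, "ty": 0, "tz": 0, "ax": 0, "ay": 0, "az": 0, "grip": 255}
  ]
}}

```text
t: 7.25
tool_pos: [0.4652, -0.0357, 0.1025]
orientation: [2.661, 1.666, 0.004]
force: [0.2, 0.3, 8.4]
opening: 0.0135
```

```bash
python3 - <<'E'
from plant import robot
from h import *
c=robot.read_camera("wrist"); s=robot.read_state();print(s["t"],s["tool_pos"],s["orientation"],s["force"],s["wrist_torque"],s["q"])
cv2.imwrite("pics/w4.png",c["frame"])
E
```

```text
7.3 [ 0.46514771 -0.03565797  0.10248988] [2.66094423 1.66639204 0.00363914] [-0.35656124  1.08737913  7.87178999] [0.10601249 0.00062619 0.06140885] [-1.86606034e-01 -1.35412263e-01  1.99738341e+00  1.65484552e-04
  1.27661111e+00  2.65160285e-01]
```

View pics/w4.png

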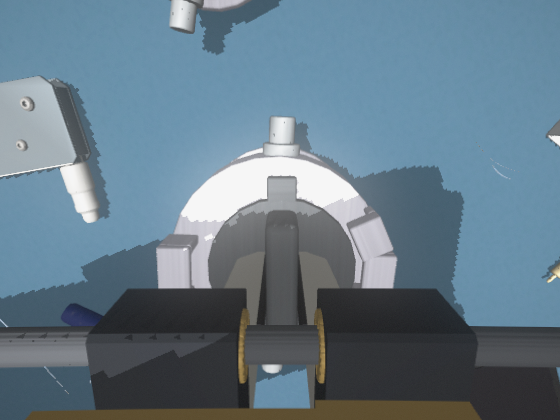

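The ears are clear: one shows on the open rim at (282,188), a lug at (178,260). The turn comes to 91.6°. Lifting.

Call:
{"api": "step_arm", "payload": {
  "targets": [
    {"tx": 0, "ty": 0, "tz": -3, "ax": 0, "ay": 0, "az": 0, "grip": 255},
    {"tx": 0, "ty": 0, "tz": -4, "ax": 0, "ay": 0, "az": 0, "grip": 255},
    {"tx": 0, "ty": 0, "tz": -5, "ax": 0, "ay": 0, "az": 0, "grip": 255},
    {"tx": 0, "ty": 0, "tz": -6, "ax": 0, "ay": 0, "az": 0, "grip": 255},
    {"tx": 0, "ty": 0, "tz": -8, "ax": 0, "ay": 0, "az": 0, "grip": 255},
    {"tx": 0, "ty": 0, "tz": -10, "ax": 0, "ay": 0, "az": 0, "grip": 255},
    {"tx": 0, "ty": 0, "tz": -15, "ax": 0, "ay": 0, "az": 0, "grip": 255},
    {"tx": 0, "ty": 0, "tz": -20, "ax": 0, "ay": 0, "az": 0, "grip": 255},
    {"tx": 0, "ty": 0, "tz": -25, "ax": 0, "ay": 0, "az": 0, "grip": 255},
    {"tx": 0, "ty": 0, "tz": -15, "ax": 0, "ay": 0, "az": 0, "grip": 255},
    {"tx": 0, "ty": 0, "tz": -5, "ax": 0, "ay": 0, "az": 0, "grip": 255},
    {"tx": 0, "ty": 0, "tz": 0, "ax": 0, "ay": 0, "az": 0, "grip": 255}
  ]
}}

```text
t: 8.5
tool_pos: [0.4642, -0.0356, 0.2177]
orientation: [2.662, 1.667, 0.001]
force: [0.0, -0.2, -2.3]
opening: 0.0135
```

```bash
python3 - <<'E'
from plant import robot
from h import *
c=robot.read_camera("scene"); s=robot.read_state();print(s["t"],s["tool_pos"],s["orientation"],s["force"],s["wrist_torque"],s["opening"])
cv2.imwrite("pics/s2.png",c["frame"])
c=robot.read_camera("top");pickle.dump(c,open("t2.pkl","wb"))
print(onz(c,[(368,172),(398,163),(398,172)],0))
cv2.imwrite("pics/t2.png",crop(c["frame"],330,180,430,270,6))
E
```

```text
8.55 [ 0.46358999 -0.03547306  0.21662152] [-2.66242934e+00 -1.66700148e+00  5.77280862e-04] [ 0.08812832  0.8038424  -2.57534994] [-0.01557146 -0.07942806  0.05845771] 0.013355709080304442
[[ 0.67482175 -0.27366873  0.        ]
 [ 0.70418359 -0.3641783   0.        ]
 [ 0.67670913 -0.36288308  0.        ]]
```

View pics/s2.png

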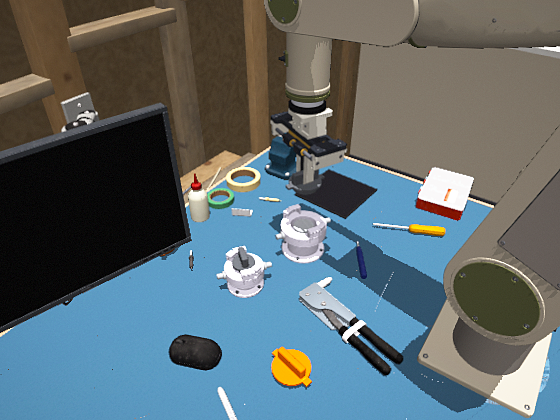

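View pics/t2.png

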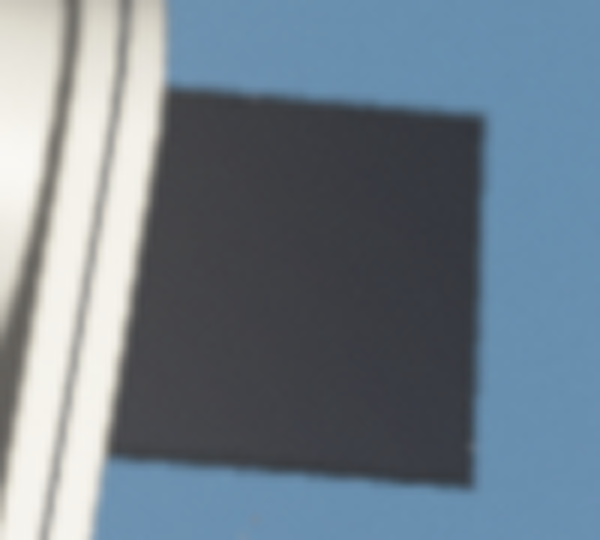

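Call:
{"api": "step_arm", "payload": {
  "targets": [
    {"tx": 0, "ty": 0, "tz": 0, "ax": 0, "ay": 0, "az": 0.073, "grip": 255},
    {"tx": 0, "ty": 0, "tz": 0, "ax": 0, "ay": 0, "az": 0.1, "grip": 255},
    {"tx": 0, "ty": 0, "tz": 0, "ax": 0, "ay": 0, "az": 0.1, "grip": 255},
    {"tx": 0, "ty": 0, "tz": 0, "ax": 0, "ay": 0, "az": 0.1, "grip": 255},
    {"tx": 0, "ty": 0, "tz": 0, "ax": 0, "ay": 0, "az": 0.1, "grip": 255},
    {"tx": 0, "ty": 0, "tz": 0, "ax": 0, "ay": 0, "az": 0.1, "grip": 255},
    {"tx": 0, "ty": 0, "tz": 0, "ax": 0, "ay": 0, "az": 0.1, "grip": 255},
    {"tx": 0, "ty": 0, "tz": 0, "ax": 0, "ay": 0, "az": 0.1, "grip": 255},
    {"tx": 0, "ty": 0, "tz": 0, "ax": 0, "ay": 0, "az": 0.1, "grip": 255},
    {"tx": -3, "ty": 15, "tz": 0, "ax": 0, "ay": 0, "az": 0, "grip": 255},
    {"tx": -3, "ty": 30, "tz": 0, "ax": 0, "ay": 0, "az": 0, "grip": 255},
    {"tx": -3, "ty": 40, "tz": 0, "ax": 0, "ay": 0, "az": 0, "grip": 255},
    {"tx": -3, "ty": 45, "tz": 0, "ax": 0, "ay": 0, "az": 0, "grip": 255},
    {"tx": -3, "ty": 45, "tz": 0, "ax": 0, "ay": 0, "az": 0, "grip": 255},
    {"tx": -3, "ty": 40, "tz": 0, "ax": 0, "ay": 0, "az": 0, "grip": 255},
    {"tx": -3, "ty": 30, "tz": 0, "ax": 0, "ay": 0, "az": 0, "grip": 255},
    {"tx": -3, "ty": 15, "tz": 0, "ax": 0, "ay": 0, "az": 0, "grip": 255},
    {"tx": 0, "ty": 7, "tz": 0, "ax": 0, "ay": 0, "az": 0, "grip": 255},
    {"tx": 0, "ty": 0, "tz": 0, "ax": 0, "ay": 0, "az": 0, "grip": 255}
  ]
}}

```text
t: 10.5
tool_pos: [0.5052, -0.3, 0.2162]
orientation: [-3.117, -0.384, 0.002]
force: [-1.2, -0.3, -3.5]
opening: 0.0136
```

Call:
{"api": "step_arm", "payload": {
  "targets": [
    {"tx": 0, "ty": 0, "tz": 15, "ax": 0, "ay": 0, "az": 0, "grip": 255},
    {"tx": 0, "ty": 0, "tz": 25, "ax": 0, "ay": 0, "az": 0, "grip": 255},
    {"tx": 0, "ty": 0, "tz": 30, "ax": 0, "ay": 0, "az": 0, "grip": 255},
    {"tx": 0, "ty": 0, "tz": 20, "ax": 0, "ay": 0, "az": 0, "grip": 255},
    {"tx": 0, "ty": 0, "tz": 10, "ax": 0, "ay": 0, "az": 0, "grip": 255},
    {"tx": 0, "ty": 0, "tz": 0, "ax": 0, "ay": 0, "az": 0, "grip": 255},
    {"tx": 0, "ty": 0, "tz": 0, "ax": 0, "ay": 0, "az": 0, "grip": 255}
  ]
}}

```text
t: 11.2
tool_pos: [0.5059, -0.2999, 0.1179]
orientation: [3.117, 0.386, 0.001]
force: [-0.3, 0.9, -2.5]
opening: 0.0138
```

```bash
python3 - <<'E'
from plant import robot
from h import *
c=robot.read_camera("wrist"); s=robot.read_state();print(s["t"],s["tool_pos"],s["orientation"],s["force"],s["opening"])
cv2.imwrite("pics/w5.png",c["frame"])
c=robot.read_camera("scene");cv2.imwrite("pics/s3.png",crop(c["frame"],240,90,400,240,4))
E
```

```text
11.25 [ 0.50635101 -0.30043055  0.11858683] [3.11636690e+00 3.85828618e-01 2.59454109e-03] [ 0.78816564  0.19931725 -1.93147594] 0.01363008939819797
```

View pics/w5.png

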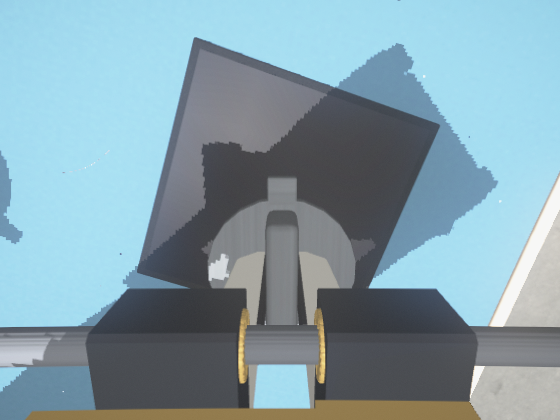

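View pics/s3.png

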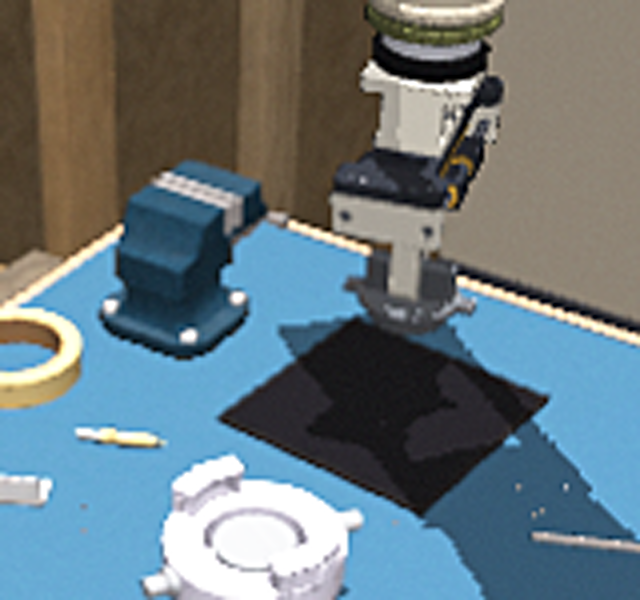

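The cover hangs level over the mat and the vise is clear. Lowering, slowly at the end.

Call:
{"api": "step_arm", "payload": {
  "targets": [
    {"tx": 0, "ty": 0, "tz": 15, "ax": 0, "ay": 0, "az": 0, "grip": 255},
    {"tx": 0, "ty": 0, "tz": 20, "ax": 0, "ay": 0, "az": 0, "grip": 255},
    {"tx": 0, "ty": 0, "tz": 17, "ax": 0, "ay": 0, "az": 0, "grip": 255},
    {"tx": 0, "ty": 0, "tz": 12, "ax": 0, "ay": 0, "az": 0, "grip": 255},
    {"tx": 0, "ty": 0, "tz": 7, "ax": 0, "ay": 0, "az": 0, "grip": 255},
    {"tx": 0, "ty": 0, "tz": 3, "ax": 0, "ay": 0, "az": 0, "grip": 255},
    {"tx": 0, "ty": 0, "tz": 1.5, "ax": 0, "ay": 0, "az": 0, "grip": 255},
    {"tx": 0, "ty": 0, "tz": 1, "ax": 0, "ay": 0, "az": 0, "grip": 255},
    {"tx": 0, "ty": 0, "tz": 0, "ax": 0, "ay": 0, "az": 0, "grip": 255}
  ]
}}

```text
t: 12.2
tool_pos: [0.5059, -0.3006, 0.0413]
orientation: [3.117, 0.385, 0.001]
force: [-0.2, 0.0, -2.6]
opening: 0.0136
```

Call:
{"api": "step_arm", "payload": {
  "targets": [
    {"tx": 0, "ty": 0, "tz": 1, "ax": 0, "ay": 0, "az": 0, "grip": 255},
    {"tx": 0, "ty": 0, "tz": 1, "ax": 0, "ay": 0, "az": 0, "grip": 255},
    {"tx": 0, "ty": 0, "tz": 0.5, "ax": 0, "ay": 0, "az": 0, "grip": 255},
    {"tx": 0, "ty": 0, "tz": 0, "ax": 0, "ay": 0, "az": 0, "grip": 255}
  ]
}}

```text
t: 12.6
tool_pos: [0.5056, -0.3004, 0.0383]
orientation: [3.118, 0.385, 0.0]
force: [-0.3, 0.7, -1.2]
opening: 0.0135
```

Call:
{"api": "step_arm", "payload": {
  "targets": [
    {"tx": 0, "ty": 0, "tz": 0.5, "ax": 0, "ay": 0, "az": 0, "grip": 255},
    {"tx": 0, "ty": 0, "tz": 0, "ax": 0, "ay": 0, "az": 0, "grip": 255},
    {"tx": 0, "ty": 0, "tz": 0, "ax": 0, "ay": 0, "az": 0, "grip": 255}
  ]
}}

```text
t: 12.9
tool_pos: [0.5056, -0.3004, 0.0384]
orientation: [3.118, 0.385, 0.0]
force: [-3.2, 2.2, 5.8]
opening: 0.014
```

The cover is in contact and seated. Release, then straight up.

Call:
{"api": "step_arm", "payload": {
  "targets": [
    {"tx": 0, "ty": 0, "tz": 0, "ax": 0, "ay": 0, "az": 0, "grip": 120},
    {"tx": 0, "ty": 0, "tz": 0, "ax": 0, "ay": 0, "az": 0, "grip": 120},
    {"tx": 0, "ty": 0, "tz": 0, "ax": 0, "ay": 0, "az": 0, "grip": 120},
    {"tx": 0, "ty": 0, "tz": 0, "ax": 0, "ay": 0, "az": 0, "grip": 120},
    {"tx": 0, "ty": 0, "tz": 0, "ax": 0, "ay": 0, "az": 0, "grip": 120},
    {"tx": 0, "ty": 0, "tz": 0, "ax": 0, "ay": 0, "az": 0, "grip": 120}
  ]
}}

```text
t: 13.5
tool_pos: [0.506, -0.3009, 0.0384]
orientation: [3.117, 0.385, 0.002]
force: [0.2, -1.7, 5.4]
opening: 0.0489
```

Call:
{"api": "step_arm", "payload": {
  "targets": [
    {"tx": 0, "ty": 0, "tz": -10, "ax": 0, "ay": 0, "az": 0, "grip": 120},
    {"tx": 0, "ty": 0, "tz": -20, "ax": 0, "ay": 0, "az": 0, "grip": 120},
    {"tx": 0, "ty": 0, "tz": -30, "ax": 0, "ay": 0, "az": 0, "grip": 120},
    {"tx": 0, "ty": 0, "tz": -40, "ax": 0, "ay": 0, "az": 0, "grip": 120},
    {"tx": 0, "ty": 0, "tz": -40, "ax": 0, "ay": 0, "az": 0, "grip": 120},
    {"tx": 0, "ty": 0, "tz": -20, "ax": 0, "ay": 0, "az": 0, "grip": 120},
    {"tx": 0, "ty": 0, "tz": 0, "ax": 0, "ay": 0, "az": 0, "grip": 120},
    {"tx": 0, "ty": 0, "tz": 0, "ax": 0, "ay": 0, "az": 0, "grip": 120}
  ]
}}

```text
t: 14.3
tool_pos: [0.5052, -0.2999, 0.1972]
orientation: [-3.117, -0.385, 0.001]
force: [-0.8, -0.2, -0.4]
opening: 0.0491
```

```bash
python3 - <<'E'
from plant import robot
from h import *
c=robot.read_camera("wrist"); pickle.dump(c,open("w6.pkl","wb")); s=robot.read_state();print(s["t"],s["tool_pos"],s["force"],s["opening"])
cv2.imwrite("pics/w6.png",c["frame"])
c=robot.read_camera("scene");cv2.imwrite("pics/s4.png",crop(c["frame"],200,110,400,300,3))
E
```

```text
14.35 [ 0.50469411 -0.29958727  0.19597115] [ 0.16445035  0.1860391  -0.17839723] 0.04906355816251663
```

View pics/w6.png

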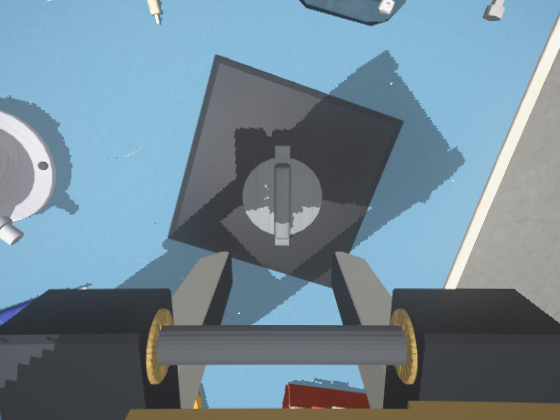

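View pics/s4.png

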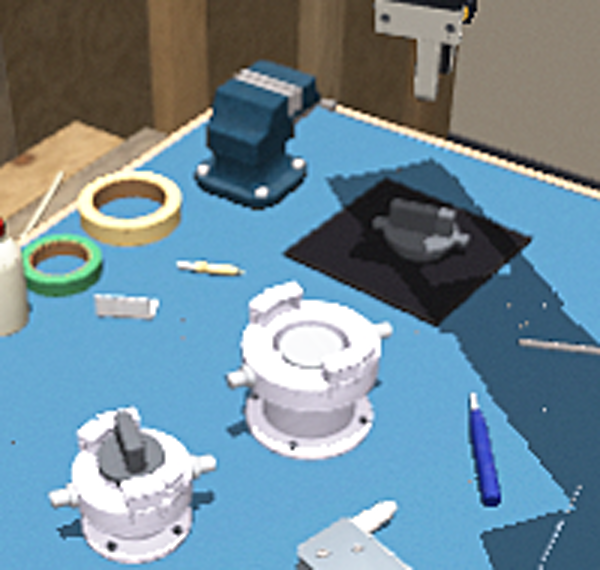

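The cover (disc at (282,196), ears at rows 150 and 240) lies flat in the middle of the mat, whose corners are about (218,57), (402,122), (335,288) and (168,237). The small cover is still in place. A last numeric check, then hand in.

```bash
python3 - <<'E'
from plant import robot
from h import *
c=pickle.load(open("w6.pkl","rb"))
m=onz(c,[(218,57),(402,122),(335,288),(168,237)],.004);print(m.mean(0),np.linalg.norm(m[0]-m[2]))
d=onz(c,[(243,196),(321,196)],.024);print(d.mean(0),np.linalg.norm(d[0]-d[1]),np.linalg.norm((d.mean(0)-m.mean(0))[:2]))
print(robot.close_job())
E
```

```text
[ 0.51279931 -0.29621518  0.004     ] 0.24922643800123717
[ 0.50471518 -0.29947501  0.024     ] 0.07144770264941244 0.008716629407408683
the job is handed in; nothing more can be done
None
```

The large cover is off its holder and lying on the rubber mat, and I handed the job in at about 14.4 s of the 48 s allowed. No verdict was reported.

**What I did:** I gripped the bar (13.8 mm opening against its 14 mm). I pressed the cover about 8 mm, with 8–9 N of spring force, and turned it about 92° anticlockwise. I then lifted it straight out, lowered it onto the mat with a contact force under 6 N, released it and backed off straight up.

**Last checks:**
- **Position:** the cover is about 9 mm from the mat's centre, bar up, flat by eye and wholly on the mat.
- **Release:** the arm is clear, with its TCP 0.196 m up and no external force on it.
- **Small cover:** by eye in the last picture, it is still in its holder and was not touched.

**Disagreements:**
- **Measurements:** the disc measured 71 mm instead of 74, and the mat's diagonal 249 mm instead of 255. Both are within hand-picked pixel error.
- **Bar angle:** the first estimate from the top camera was 3° off the wrist camera's. I used the wrist camera's value.
- **Refused moves:** my first two move calls were refused for missing keys and did not move the arm.

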